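# Unscrew the cap from the taller pipe

### The arm

A 6-joint arm with a two-finger parallel gripper is mounted at the origin on a cart in front of the work surface, level with it; the furniture and walls round the work are solid. World frame = base frame: x ahead of the robot, y to its left, z up, the work surface at z = 0. Lengths are in m, angles in rad, forces in N, time in s.
With the tool pointing down it reaches from about 0.35 to 0.875 m from the base axis. Payload 4.2 kg.
Tool frame: the origin (TCP) lies at the very end of the fingers, on their centre line; the grasp point (between the pads) lies 19 mm behind it; z points along the fingers, y is the line along which they close (so a half turn about z gives the same grasp; the last joint's range is limited). The gripper opens to 85 mm and grips with 20 to 120 N. Pads are 22 mm wide; open, the fingers measure 114 mm over their backs; the gripper's body (76 mm by 85 mm) begins 54 mm behind the grasp point. The pads swing forward as they close: fully open they stand 13 mm farther back than shut.
Start: joints at [-0.882, 0.385, 0.008, 0, -1.194, -0.259], TCP at [0.26, -0.568, 0.204] pointing down, gripper open.
Joint ranges: [-3.14, 3.14], [-1.21, 2.06], [-1.07, 1.41], [-3.16, 2.05], [-2.99, -0.16], [-3.1, 3.1]. Speed limits (rad/s): [2.79, 2.79, 3.14, 3.14, 3.14, 3.14].

### API

Orientations are given as a unit quaternion [x, y, z, w].
In Python, from station import arm gives the robot as it stands. The module is installed in compiled form; this text tells all that it offers.
- The arm moves only by the tool step_arm, never from a script. Its argument "targets" is a list of rows, each a list of 3 entries, a list of its own where there are three numbers: the shift along the tool's x, y, z in cm, then the turn, a rotation vector about the tool's x, y, z in rad, then the finger opening in cm, from 0 to 8.54. In form: [[[x, y, z], [rx, ry, rz], fingers], ...]. A call has 1 to 10 rows; each row shifts and turns the commanded pose from where the row before left it, along the tool's axes as they then stand; what a row does not reach is not made up. A row lasts 1/10 s, in which the tool goes at most 50 mm and 8.59 degrees, less where a joint would pass 70% of its speed; a pose out of reach is approached as far as the arm can. A call with a gripper value outside its range is refused whole. The fingers move at their own pace and stop on an object; "grip_force" is the grip in N (left out, the last holds). Time passes only in rows, so rows that do not move let the fingers close. It gives the time, the measured TCP pose, the force, the opening and the grip force at its end, in the units of the state.
- arm.state(): the state, without advancing time (a new reading comes with each control period).
- arm.grab_frame(name): name is "scene" or "side" or "wrist"; returns the picture (420x560x3 uint8, red, green, blue); there is no depth.
- arm.camera_info(name): a dict with "K" (3x3 intrinsics, pixels), "R" (3x3) and "t" (3): a world point X has camera coordinates R X + t; the wrist camera has in their place "tool_from_camera" (4x4, takes a point from camera to tool coordinates, whose origin is the TCP and whose axes are the flange's). Camera axes: x right, y down, z forward; pixel columns grow to the right and rows downward; lengths in m; the calibration is good to about 2 mm. A picture is of the moment at which its call begins: read the wrist's pose just before it. camera_info takes no time and is no camera call.
- arm.hand_in(): hands the job in; it is judged then, once.
The state is a dict: "t": time; "q": joint angles; "dq": joint speeds; "effort": joint torques, N m; "position": TCP position; "orientation": TCP orientation; "contact_force": force on the tool from outside, world axes, zero at the start; "moment": the same for the moment, N m; "width": finger opening in m; "finger_force": force on a finger pad.
Only numpy, scipy, OpenCV 4.12 (cv2) and the standard library are available. Lean on these libraries where they do the work, as an engineer would, in place of code of your own. Each camera call takes 0.05 s, during which the arm holds its last target. There are 200 camera calls.

### The job

Two capped steel pipe stubs stand in flanges on the bench. Unscrew the cap of the taller pipe (anticlockwise seen from above, a good quarter turn frees its coarse thread), lift it off and stand it, open end down, in the aluminium tray; leave the cap of the shorter pipe where it is.

Things in the scene. Friction and masses are not known exactly. Their poses are not given: they have to be found in the camera images.
- cap_tall_center (a point): Dark steel ribbed round screw cap on the taller pipe, 54 mm diameter, 50 mm high, closed top, hollow below, 0.09 kg; this is its centre, 25 mm below its top. Screwed on, it cannot be lifted; turned anticlockwise (from above) by 60 degrees or more it is free, and stays free to 135, so turn it 80 to 95 in one grasp. It turns easily at one height; lifted 45 mm it clears the pipe.
- pipe_tall: The taller pipe stub, fixed: steel pipe 32 mm diameter, 145 mm high, in a dark round flange 90 mm across. Origin on its axis at the bench surface, z up. With the cap screwed on, the cap's centre is 128 mm and its top 153 mm above the bench; the cap sits about 2 mm loose sideways.
- cap_short_center (a point): Centre of the same kind of cap on the shorter, otherwise alike pipe stub (85 mm high, fixed; this point 68 mm, cap top 93 mm above the bench). To be left alone. The two pipes may stand either way round, 16 cm or more apart.
- tray_in (a point): Centre of the inner floor of the open square aluminium tray, 180 x 180 mm outside, walls 3 mm thick, 26 mm high; floor 3 mm above the bench, x and y along its sides. It is fixed, to the right of the pipes (-y).
Things that resemble listed ones, but are neither listed nor needed, are in the scene too. What is shaped like the part that bears cap_tall_center but pink is not meant.

How it is judged:
On the way, in this order (a step that is already met when the one before it is completed fails the run):
1. the taller pipe's cap is turned at least 46 degrees while still down on its pipe (angle between the x axis of cap_tall_center and the x axis of pipe_tall, either way round above 0.8 rad and z of cap_tall_center in the frame of pipe_tall below 0.14 m and horizontal distance between cap_tall_center and pipe_tall below 0.008 m), for 0.1 s.
2. the cap is lifted clear of its pipe (z of cap_tall_center in the frame of pipe_tall above 0.17 m), for 0.1 s.
At the end, for the whole second after the job is handed in: The taller pipe's cap stands at rest on the tray's floor, wholly inside its walls, open end down (upright within 8 degrees); the shorter pipe's cap is within 12 mm of where it was (x of cap_tall_center in the frame of tray_in between -0.065 and 0.065 m and y of cap_tall_center in the frame of tray_in between -0.065 and 0.065 m and z of cap_tall_center in the frame of tray_in between 0.02 and 0.03 m and z of cap_tall_center in the frame of pipe_tall below 0.05 m and angle between cap_tall_center's own z axis and vertical below 0.15 rad and linear speed of cap_tall below 0.02 m/s and distance of cap_short_center from where it was at the start of the episode below 0.012 m); the robot touches nothing.
It fails at once if the shorter pipe's cap is taken off or pushed about (more than 12 mm) (distance of cap_short_center from where it was at the start of the episode above 0.012 m).
It also fails if it takes over 45 s, if anything falls off the work surface, if the arm or the gripper's body presses on something with over 40 N, if the wrist force passes 120 N, or if a joint passes its speed limit or range.

## Working session

There is one attempt and no reset: what is moved stays moved. The work goes in short steps, Python scripts to look and compute and a tool call to move; the robot and the scene stay as the last step left them, time stands still between calls to the robot, and variables do not carry over. Pictures are saved under pics/ and viewed, at most 10 in all, crops included, and the job is handed in when it is done.

Besides the shell and the picture viewer there is one more tool, called after "Call:" by a JSON object that holds its "name" and its "arguments". step_arm: Moves the arm, as the interface text tells. Its arguments: {"type":"object","properties":{"targets":{"type":"array"},"grip_force":{"type":"number"}},"required":["targets"]}

```bash
mkdir -p pics; python3 - <<'E'
from station import arm
import cv2,numpy as np
s=arm.state();print(s)
for n in ("scene","side"):
    f=arm.grab_frame(n);cv2.imwrite(f"pics/{n}0.png",f[:,:,::-1]);c=arm.camera_info(n);print(n,c)
print(arm.camera_info("wrist"))
E
python3 -c "
import cv2,numpy as np
a=cv2.imread('pics/scene0.png');b=cv2.imread('pics/side0.png');print(a.shape)"
```

```text
{'t': 0.0, 'q': array([-8.82391413e-01,  3.85549233e-01,  6.63490697e-03, -4.88160363e-04,
       -1.19403845e+00, -2.58605064e-01]), 'dq': array([ 4.53327446e-05,  1.60398558e-04,  8.62889379e-04, -1.12833971e-03,
       -1.63459365e-03,  1.33835139e-03]), 'effort': array([-5.19355435e-04, -3.92290771e+01,  1.88397235e+01,  4.18603599e+00,
       -4.60772906e-03, -5.68660340e-06]), 'position': array([ 0.26017218, -0.56755803,  0.20293126]), 'orientation': array([-2.13161553e-01,  9.77016345e-01,  1.06304319e-03, -2.89775019e-04]), 'contact_force': array([-0.60479587,  0.70808105, -0.30793769]), 'moment': array([ 0.03051387, -0.02070203, -0.00910999]), 'finger_force': 0.0, 'width': 0.08549709486925759}
scene {'K': array([[487.83440559,   0.        , 287.62277265],
       [  0.        , 487.83440559, 214.25849203],
       [  0.        ,   0.        ,   1.        ]]), 'R': array([[-0.81289699, -0.58222158, -0.01471441],
       [-0.44696771,  0.63985492, -0.62514443],
       [ 0.37338766, -0.50160115, -0.78037038]]), 't': array([0.42430418, 0.31341535, 0.86096066])}
side {'K': array([[4
[... 183 characters left out ...]
, -0.01529622],
       [ 0.03504681,  0.6765042 , -0.73560437],
       [-0.01549764, -0.73560016, -0.67723868]]), 't': array([0.54401492, 0.07770295, 1.09569857])}
{'K': array([[337.66257906,   0.        , 281.69524146],
       [  0.        , 337.66257906, 208.74169052],
       [  0.        ,   0.        ,   1.        ]]), 'tool_from_camera': array([[-1.14209451e-03, -9.64009255e-01, -2.65866230e-01,
         6.76270132e-02],
       [ 9.99999292e-01, -1.18993965e-03,  1.88784003e-05,
        -1.66004273e-03],
       [-3.34563720e-04, -2.65866020e-01,  9.64009931e-01,
        -1.70107873e-01],
       [ 0.00000000e+00,  0.00000000e+00,  0.00000000e+00,
         1.00000000e+00]])}
(420, 560, 3)
```

View pics/scene0.png

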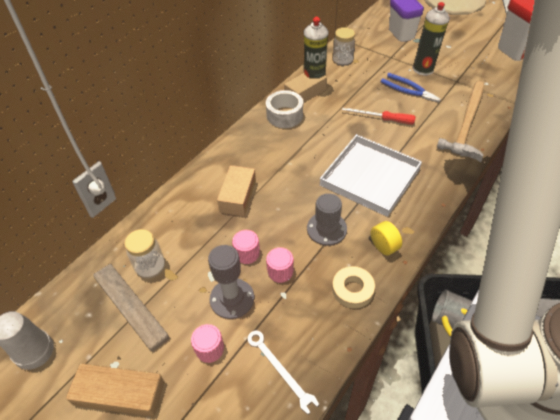

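View pics/side0.png

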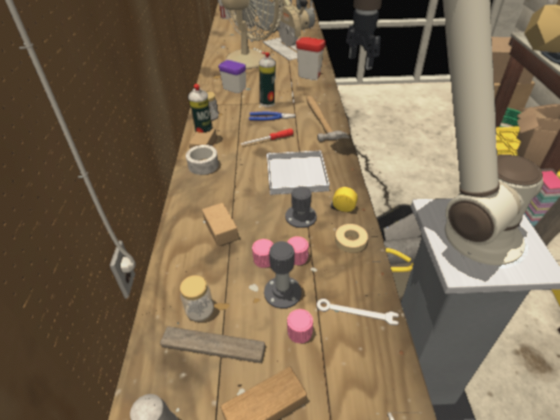

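Candidates for the cap: the dark cap on the tall pipe at scene (225,263) / side (282,258), and the dark cap on the short pipe at scene (328,208) / side (301,198). There are also three pink caps at scene (246,247), (280,265) and (207,343), which are excluded, and a grey cylinder at (22,340), which isn't a cap. I choose the tall pipe at (225,263).

```bash
cat > h.py <<'E'
from station import arm
import cv2,numpy as np
from scipy.spatial.transform import Rotation as Ro
def ray(n,uv,pose=None):
    c=arm.camera_info(n);d=np.linalg.inv(c['K'])@[uv[0],uv[1],1]
    if n=='wrist':
        T=c['tool_from_camera'];R=Ro.from_quat(pose[1]).as_matrix()
        return R@T[:3,3]+pose[0], R@T[:3,:3]@d
    return -c['R'].T@c['t'], c['R'].T@d
def plane(n,uv,z,pose=None):
    o,d=ray(n,uv,pose);return o+d*(z-o[2])/d[2]
def tri(rs):
    A=0;b=0
    for o,d in rs:
        d=d/np.linalg.norm(d);P=np.eye(3)-np.outer(d,d);A=A+P;b=b+P@o
    return np.linalg.solve(A,b)
def proj(n,X):
    c=arm.camera_info(n);p=c['K']@(c['R']@X+c['t']);return p[:2]/p[2]
E
python3 - <<'E'
from h import *
S=cv2.imread('pics/scene0.png');D=cv2.imread('pics/side0.png')
a=cv2.resize(S[200:330,180:370],None,fx=2.6,fy=2.6,interpolation=cv2.INTER_CUBIC)
b=cv2.resize(D[180:310,230:340],None,fx=2.6,fy=2.6,interpolation=cv2.INTER_CUBIC)
cv2.imwrite('pics/crop.png',np.hstack([a,b]))
# coarse from cap centres
for nm,z,u,v in(('tall',.128,(225,265),(282,258)),('short',.068,(328,213),(301,201))):
    print(nm,tri([ray('scene',u),ray('side',v)]),plane('scene',u,z),plane('side',v,z))
for n,I,box in(('scene',S,(310,130,430,220)),('side',D,(260,145,335,198))):
    x0,y0,x1,y1=box;h=cv2.cvtColor(I,cv2.COLOR_BGR2HSV)[y0:y1,x0:x1]
    m=((h[...,1]<45)&(h[...,2]>90)).astype(np.uint8)
    c=max(cv2.findContours(m,0,2)[0],key=cv2.contourArea);r=cv2.approxPolyDP(cv2.convexHull(c),6,True)[:,0]+[x0,y0]
    print(n,[(tuple(map(int,p)),plane(n,p,.026)[:2].round(3)) for p in r])
E
```

```text
tall [0.54645956 0.15814373 0.12703826] [0.54494863 0.1596815  0.128     ] [0.54712805 0.15754035 0.128     ]
short [ 0.48549493 -0.09884984  0.06063678] [ 0.48105689 -0.0915123   0.068     ] [ 0.48711185 -0.0932677   0.068     ]
scene [((356, 134), array([ 0.579, -0.381])), ((420, 161), array([ 0.402, -0.385])), ((387, 215), array([ 0.387, -0.191])), ((320, 184), array([ 0.56 , -0.184]))]
side [((320, 151), array([ 0.402, -0.387])), ((327, 190), array([ 0.403, -0.185])), ((270, 193), array([ 0.572, -0.18 ])), ((268, 153), array([ 0.576, -0.385]))]
```

View pics/crop.png

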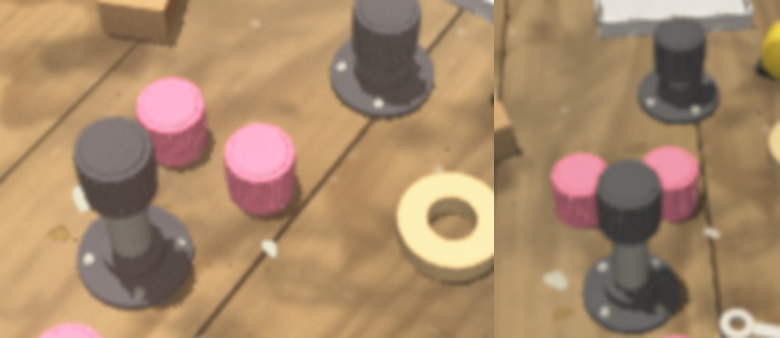

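The close crop confirms it: the dark cap on the long stub is the tall pipe's cap. The pink caps stand free on the bench, and the short pipe is at the upper right. Now I'll move above it.

Call:
{"name": "step_arm", "arguments": {"targets": [[[-1.5, 1.4, -0.2], [0, 0, 0], 8.5], [[-3, 2.9, -0.2], [0, 0, 0], 8.5], [[-3, 2.9, -0.2], [0, 0, 0], 8.5], [[-3, 2.9, -0.2], [0, 0, 0], 8.5], [[-3, 2.9, -0.2], [0, 0, 0], 8.5], [[-3, 2.9, -0.2], [0, 0, 0], 8.5], [[-3, 2.9, -0.2], [0, 0, 0], 8.5], [[-3, 2.9, -0.2], [0, 0, 0], 8.5], [[-3, 2.9, -0.1], [0, 0, 0], 8.5], [[-3, 2.9, 0], [0, 0, 0], 8.5]]}}

```text
t: 1.1
position: [0.4051, -0.1977, 0.221]
orientation: [-0.213, 0.977, 0.0, 0.0]
contact_force: [1.6, 0.4, -0.2]
width: 0.0851
finger_force: 0.0
```

Call:
{"name": "step_arm", "arguments": {"targets": [[[-3, 2.9, 0], [0, 0, 0], 8.5], [[-3, 2.9, 0], [0, 0, 0], 8.5], [[-3, 2.9, 0], [0, 0, 0], 8.5], [[-3, 2.9, 0], [0, 0, 0], 8.5], [[-3, 2.9, 0], [0, 0, 0], 8.5], [[-3, 2.9, 0], [0, 0, 0], 8.5], [[-3, 2.9, 0], [0, 0, 0], 8.5], [[-3, 2.9, 0], [0, 0, 0], 8.5], [[-1.7, 1.6, 0], [0, 0, 0], 8.5], [[0, 0, 0], [0, 0, 0], 8.5]]}}

```text
t: 2.1
position: [0.5358, 0.1357, 0.2199]
orientation: [-0.215, 0.977, -0.0, -0.001]
contact_force: [-0.3, -1.4, -0.1]
width: 0.0849
finger_force: 0.0
```

```bash
python3 - <<'E'
from h import *
s=arm.state();f=arm.grab_frame('wrist')[:,:,::-1].copy();cv2.imwrite('pics/w1.png',f);print(s['t'],s['position'],s['orientation'],s['q'].round(3),s['contact_force'].round(1))
for z in(.153,):print('expect tool coords for cap')
np.save('p1.npy',np.r_[s['position'],s['orientation']])
E
```

```text
2.1 [0.5358252  0.13566017 0.21986034] [-2.14736580e-01  9.76671817e-01 -9.36930834e-05 -5.95840350e-04] [ 0.541  0.251 -0.145 -0.    -1.176 -1.679] [-0.3 -1.4 -0.1]
expect tool coords for cap
```

View pics/w1.png

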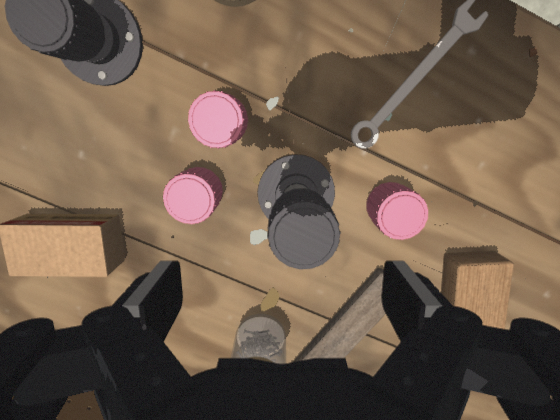

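The wrist view shows the tall cap's top disc at about (304,236), spanning x 268–340 and y 203–268. The fingers are at (150,310) and (415,310).

```bash
python3 - <<'E'
from h import *
p=np.load('p1.npy');pose=(p[:3],p[3:]);R=Ro.from_quat(p[3:]).as_matrix()
g=cv2.cvtColor(cv2.imread('pics/w1.png'),6)[190:285,250:360]
c=cv2.HoughCircles(cv2.GaussianBlur(g,(3,3),0),cv2.HOUGH_GRADIENT,1.2,30,param1=60,param2=12,minRadius=28,maxRadius=40);print(c[0][:3]+[250,190,0] if c is not None else None)
P=plane('wrist',(304,236),.153,pose);print(P,(R.T@(P-p[:3])*100).round(2),'w',plane('wrist',(340,236),.153,pose)-plane('wrist',(268,236),.153,pose))
for n in('scene','side'):print(n,proj(n,P),proj(n,np.r_[P[:2],.128]))
E
```

```text
[[304.60000229 233.80000305  35.31999969]]
[0.54654383 0.15706207 0.153     ] [-1.88  1.49  6.68] w [-2.24223030e-02  4.86910242e-02  2.77555756e-17]
scene [223.65006732 255.89050768] [225.26059742 263.57580214]
side [282.09414081 250.17708961] [282.26056207 257.82129789]
```

Call:
{"name": "step_arm", "arguments": {"targets": [[[-1.0, 0.8, 0], [0, 0, 0], 8.5], [[-0.9, 0.7, 0], [0, 0, 0], 8.5], [[0, 0, 1], [0, 0, 0], 8.5], [[0, 0, 2], [0, 0, 0], 8.5], [[0, 0, 2], [0, 0, 0], 8.5], [[0, 0, 0], [0, 0, 0], 8.5], [[0, 0, 0], [0, 0, 0], 8.5]]}}

```text
t: 2.85
position: [0.5462, 0.1542, 0.1709]
orientation: [-0.213, 0.977, -0.0, -0.0]
contact_force: [0.1, 0.3, 0.9]
width: 0.085
finger_force: 0.0
```

```bash
python3 - <<'E'
from h import *
s=arm.state();f=arm.grab_frame('wrist')[:,:,::-1].copy();cv2.imwrite('pics/w2.png',f);print(s['t'],s['position'],s['orientation'])
np.save('p2.npy',np.r_[s['position'],s['orientation']])
c=arm.camera_info('wrist');T=np.linalg.inv(c['tool_from_camera']);R=Ro.from_quat(s['orientation']).as_matrix()
X=R.T@(np.array([.5465,.157,.153])-s['position']);k=c['K']@(T[:3,:3]@X+T[:3,3]);print(X,k/k[2])
E
```

```text
2.85 [0.54624034 0.15422426 0.17092864] [-2.13132932e-01  9.77023104e-01 -3.29548417e-04 -3.16065368e-04]
[-0.00140567  0.00242455  0.01792634] [288.63305122 236.74119024   1.        ]
```

View pics/w2.png

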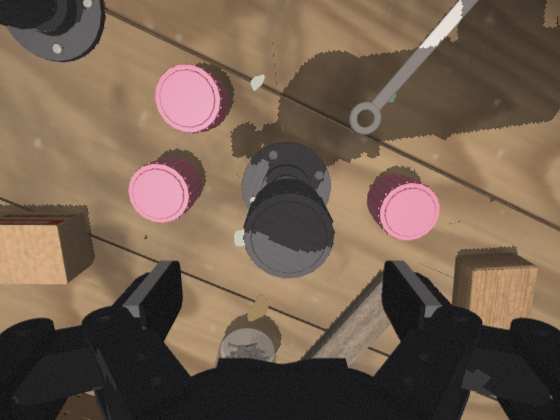

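The disc centre is at (289,235), which matches the predicted (288.6,236.7). I'll correct the last 2 mm, descend and grip.

Call:
{"name": "step_arm", "arguments": {"targets": [[[-0.14, 0.24, 1], [0, 0, 0], 8.5], [[0, 0, 1.5], [0, 0, 0], 8.5], [[0, 0, 1.5], [0, 0, 0], 8.5], [[0, 0, 1.5], [0, 0, 0], 8.5], [[0, 0, 0.8], [0, 0, 0], 8.5], [[0, 0, 0], [0, 0, 0], 8.5], [[0, 0, 0], [0, 0, 0], 8.5]]}}

```text
t: 3.6
position: [0.547, 0.1577, 0.1085]
orientation: [-0.213, 0.977, 0.0, 0.001]
contact_force: [-0.1, -0.2, 0.6]
width: 0.0848
finger_force: 0.0
```

Call:
{"name": "step_arm", "arguments": {"targets": [[[0, 0, 0], [0, 0, 0], 5], [[0, 0, 0], [0, 0, 0], 5], [[0, 0, 0], [0, 0, 0], 5], [[0, 0, 0], [0, 0, 0], 5], [[0, 0, 0], [0, 0, 0], 5], [[0, 0, 0], [0, 0, 0], 5], [[0, 0, 0], [0, 0, 0], 5], [[0, 0, 0], [0, 0, 0], 5]], "grip_force": 50}}

```text
t: 4.4
position: [0.547, 0.1579, 0.1093]
orientation: [-0.213, 0.977, 0.0, 0.001]
contact_force: [-1.3, -0.1, 6.1]
width: 0.0521
finger_force: 51.9
```

Call:
{"name": "step_arm", "arguments": {"targets": [[[0, 0, 0], [0, 0, -0.1], 5], [[0, 0, 0], [0, 0, -0.1], 5], [[0, 0, 0], [0, 0, -0.1], 5], [[0, 0, 0], [0, 0, -0.1], 5], [[0, 0, 0], [0, 0, -0.1], 5], [[0, 0, 0], [0, 0, 0], 5]]}}

```text
t: 5.0
position: [0.5475, 0.159, 0.1093]
orientation: [-0.449, 0.893, 0.0, 0.002]
contact_force: [-2.4, 3.6, 5.8]
width: 0.0521
finger_force: 52.0
```

Call:
{"name": "step_arm", "arguments": {"targets": [[[0, 0, 0], [0, 0, -0.1], 5], [[0, 0, 0], [0, 0, -0.1], 5], [[0, 0, 0], [0, 0, -0.1], 5], [[0, 0, 0], [0, 0, -0.1], 5], [[0, 0, 0], [0, 0, -0.1], 5], [[0, 0, 0], [0, 0, -0.1], 5], [[0, 0, 0], [0, 0, -0.1], 5], [[0, 0, 0], [0, 0, -0.1], 5], [[0, 0, 0], [0, 0, -0.1], 5], [[0, 0, 0], [0, 0, -0.1], 5]]}}

```text
t: 6.0
position: [0.5474, 0.1588, 0.1093]
orientation: [0.823, -0.568, 0.001, -0.002]
contact_force: [-1.9, 2.9, 5.0]
width: 0.052
finger_force: 52.1
```

Call:
{"name": "step_arm", "arguments": {"targets": [[[0, 0, 0], [0, 0, -0.03], 5], [[0, 0, 0], [0, 0, 0], 5], [[0, 0, 0], [0, 0, 0], 5], [[0, 0, 0], [0, 0, 0], 5]]}}

```text
t: 6.4
position: [0.5474, 0.1587, 0.1093]
orientation: [0.831, -0.557, 0.001, -0.002]
contact_force: [-2.0, 3.2, 5.7]
width: 0.0521
finger_force: 52.1
```

```bash
python3 - <<'E'
from h import *
s=arm.state();print(s['moment'].round(2),s['contact_force'].round(1),s['q'].round(2))
f=arm.grab_frame('wrist')[:,:,::-1].copy();cv2.imwrite('pics/w3.png',f)
E
```

```text
[ 0.88  0.61 -0.01] [-2.   3.2  5.7] [ 0.57  0.38 -0.26 -0.   -0.93 -0.18]
```

View pics/w3.png

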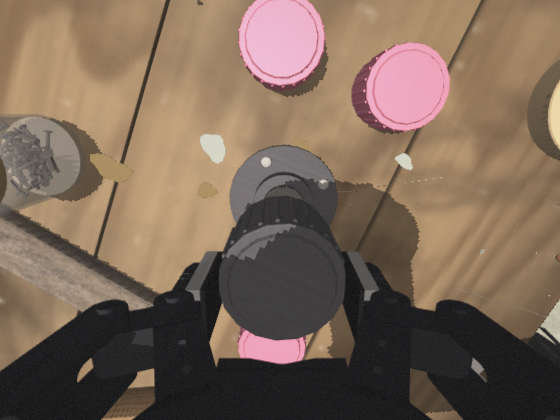

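The cap at (283,280) is held squarely between the pads and turned 88°. Lifting it now.

Call:
{"name": "step_arm", "arguments": {"targets": [[[0, 0, -0.5], [0, 0, 0], 5], [[0, 0, -1], [0, 0, 0], 5], [[0, 0, -1], [0, 0, 0], 5], [[0, 0, -1.5], [0, 0, 0], 5], [[0, 0, -1.5], [0, 0, 0], 5], [[0, 0, -1.5], [0, 0, 0], 5], [[0, 0, -1], [0, 0, 0], 5], [[0, 0, 0], [0, 0, 0], 5], [[0, 0, 0], [0, 0, 0], 5], [[0, 0, 0], [0, 0, 0], 5]]}}

```text
t: 7.45
position: [0.5459, 0.1572, 0.1871]
orientation: [0.83, -0.557, -0.001, 0.001]
contact_force: [0.1, 0.8, -1.3]
width: 0.0517
finger_force: 52.4
```

```bash
python3 - <<'E'
from h import *
s=arm.state();R=Ro.from_quat(s['orientation']).as_matrix();print(s['position'],s['width'],s['contact_force'].round(1))
print((R.T@(np.array([.486,-.285,s['position'][2]])-s['position'])*100).round(2))
a=cv2.resize(arm.grab_frame('side')[130:330,180:400,::-1],None,fx=2,fy=2);cv2.imwrite('pics/s4.png',a)
E
```

```text
[0.54593898 0.15718287 0.18709405] 0.05168065655429545 [ 0.1  0.8 -1.3]
[38.65 22.31  0.04]
```

View pics/s4.png

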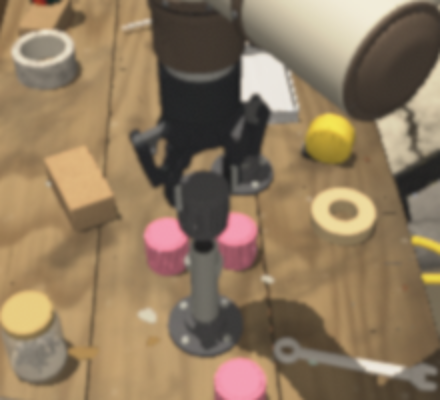

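The cap hangs in the gripper, clear of the bare pipe. I'll carry it to the tray.

Call:
{"name": "step_arm", "arguments": {"targets": [[[1.3, 0.75, 0], [0, 0, 0], 5], [[2.6, 1.5, 0], [0, 0, 0], 5], [[2.6, 1.5, 0], [0, 0, 0], 5], [[2.6, 1.5, 0], [0, 0, 0], 5], [[2.6, 1.5, 0], [0, 0, 0], 5], [[2.6, 1.5, 0], [0, 0, 0], 5], [[2.6, 1.5, 0], [0, 0, 0], 5], [[2.6, 1.5, 0], [0, 0, 0], 5], [[2.6, 1.5, 0], [0, 0, 0], 5], [[2.6, 1.5, 0], [0, 0, 0], 5]]}}

```text
t: 8.5
position: [0.5073, -0.1269, 0.1877]
orientation: [0.83, -0.557, -0.0, 0.0]
contact_force: [0.8, -0.3, -1.0]
width: 0.052
finger_force: 52.4
```

Call:
{"name": "step_arm", "arguments": {"targets": [[[2.6, 1.5, 0], [0, 0, 0], 5], [[2.6, 1.5, 0], [0, 0, 0], 5], [[2.6, 1.5, 0], [0, 0, 0], 5], [[2.6, 1.5, 0], [0, 0, 0], 5], [[2.6, 1.5, 0], [0, 0, 0], 5], [[0.9, 0.55, 0], [0, 0, 0], 5], [[0, 0, 0], [0, 0, 0], 5], [[0, 0, 0], [0, 0, 0], 5], [[0, 0, 0], [0, 0, 0], 5]]}}

```text
t: 9.4
position: [0.4866, -0.2834, 0.188]
orientation: [0.831, -0.557, -0.0, -0.0]
contact_force: [-0.5, -0.3, -0.0]
width: 0.0517
finger_force: 52.4
```

```bash
python3 - <<'E'
from h import *
s=arm.state();print(s['position'],s['orientation'].round(4),s['width'],s['contact_force'].round(1))
a=arm.grab_frame('wrist')[:,:,::-1];cv2.imwrite('pics/w5.png',a)
np.save('p5.npy',np.r_[s['position'],s['orientation']])
E
```

```text
[ 0.4866235  -0.28336525  0.18800766] [ 8.308e-01 -5.566e-01 -1.000e-04 -1.000e-04] 0.05170399229132942 [-0.5 -0.3 -0. ]
```

View pics/w5.png

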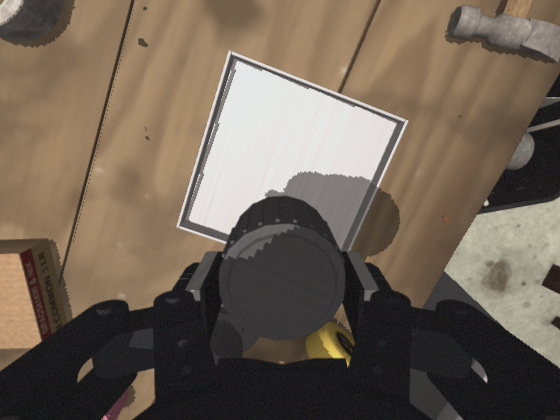

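The tray rim corners are at (232,52), (407,122) and (178,227). The cap is still held upright at (283,280).

```bash
python3 - <<'E'
from h import *
p=np.load('p5.npy');pose=(p[:3],p[3:]);R=Ro.from_quat(p[3:]).as_matrix()
a,b,c=[plane('wrist',u,.026,pose) for u in((232,52),(407,122),(178,227))]
m=(b+c)/2;print(a,b,c,m,np.linalg.norm(a-b),np.linalg.norm(a-c),(R.T@(m-p[:3])*100).round(2))
E
```

```text
[ 0.57524999 -0.38142432  0.026     ] [ 0.3999693  -0.38697383  0.026     ] [ 0.56981903 -0.20348312  0.026     ] [ 0.48489416 -0.29522847  0.026     ] 0.17536852076416745 0.1780240652313689 [ 1.04  0.61 16.2 ]
```

Call:
{"name": "step_arm", "arguments": {"targets": [[[0.5, 0.3, 1], [0, 0, 0], 5], [[0.5, 0.3, 2], [0, 0, 0], 5], [[0, 0, 2.5], [0, 0, 0], 5], [[0, 0, 2.5], [0, 0, 0], 5], [[0, 0, 2.5], [0, 0, 0], 5], [[0, 0, 2.5], [0, 0, 0], 5], [[0, 0, 2], [0, 0, 0], 5], [[0, 0, 1], [0, 0, 0], 5], [[0, 0, 0.5], [0, 0, 0], 5], [[0, 0, 0], [0, 0, 0], 5]]}}

```text
t: 10.45
position: [0.4848, -0.2957, 0.0227]
orientation: [0.831, -0.557, -0.0, 0.0]
contact_force: [-0.3, 0.1, -0.4]
width: 0.0518
finger_force: 52.4
```

Call:
{"name": "step_arm", "arguments": {"targets": [[[0, 0, 0.3], [0, 0, 0], 5], [[0, 0, 0.3], [0, 0, 0], 5], [[0, 0, 0.2], [0, 0, 0], 5], [[0, 0, 0], [0, 0, 0], 5], [[0, 0, 0], [0, 0, 0], 5]]}}

```text
t: 10.95
position: [0.4849, -0.2959, 0.0152]
orientation: [0.83, -0.557, 0.0, -0.0]
contact_force: [-0.1, 0.5, -0.7]
width: 0.0521
finger_force: 52.4
```

Lowering in small steps until it touches.

Call:
{"name": "step_arm", "arguments": {"targets": [[[0, 0, 0.2], [0, 0, 0], 5], [[0, 0, 0.2], [0, 0, 0], 5], [[0, 0, 0], [0, 0, 0], 5], [[0, 0, 0], [0, 0, 0], 5]]}}

```text
t: 11.35
position: [0.4847, -0.2958, 0.0109]
orientation: [0.83, -0.557, -0.0, 0.0]
contact_force: [0.2, 0.0, -0.8]
width: 0.052
finger_force: 52.4
```

Call:
{"name": "step_arm", "arguments": {"targets": [[[0, 0, 0.1], [0, 0, 0], 5], [[0, 0, 0], [0, 0, 0], 5], [[0, 0, 0], [0, 0, 0], 5]]}}

```text
t: 11.65
position: [0.4848, -0.2958, 0.01]
orientation: [0.83, -0.557, -0.0, 0.0]
contact_force: [-0.7, -0.2, -0.9]
width: 0.0518
finger_force: 52.4
```

Call:
{"name": "step_arm", "arguments": {"targets": [[[0, 0, 0.1], [0, 0, 0], 5], [[0, 0, 0], [0, 0, 0], 5], [[0, 0, 0], [0, 0, 0], 5]]}}

```text
t: 11.95
position: [0.485, -0.2959, 0.0095]
orientation: [0.83, -0.557, 0.0, -0.0]
contact_force: [-0.5, 1.1, 3.8]
width: 0.0524
finger_force: 52.7
```

Contact: the cap is on the tray floor. I'll open the gripper and rise.

Call:
{"name": "step_arm", "arguments": {"targets": [[[0, 0, 0], [0, 0, 0], 6], [[0, 0, 0], [0, 0, 0], 6.5], [[0, 0, 0], [0, 0, 0], 7.5], [[0, 0, 0], [0, 0, 0], 8], [[0, 0, 0], [0, 0, 0], 8], [[0, 0, 0], [0, 0, 0], 8], [[0, 0, 0], [0, 0, 0], 8]]}}

```text
t: 12.65
position: [0.4848, -0.2958, 0.009]
orientation: [0.83, -0.557, 0.0, 0.0]
contact_force: [0.3, 0.2, -1.1]
width: 0.0798
finger_force: 0.0
```

Call:
{"name": "step_arm", "arguments": {"targets": [[[0, 0, -0.5], [0, 0, 0], 8], [[0, 0, -1.5], [0, 0, 0], 8], [[0, 0, -2], [0, 0, 0], 8], [[0, 0, -3], [0, 0, 0], 8], [[0, 0, -3], [0, 0, 0], 8], [[0, 0, -3], [0, 0, 0], 8], [[0, 0, -2], [0, 0, 0], 8], [[0, 0, -1], [0, 0, 0], 8], [[0, 0, 0], [0, 0, 0], 8], [[0, 0, 0], [0, 0, 0], 8]]}}

```text
t: 13.65
position: [0.4841, -0.2954, 0.168]
orientation: [0.83, -0.557, -0.001, 0.0]
contact_force: [0.2, -0.2, -0.7]
width: 0.08
finger_force: 0.0
```

```bash
python3 - <<'E'
from h import *
s=arm.state();print(s['t'],s['position'],s['width'],s['contact_force'].round(1))
a=arm.grab_frame('wrist')[:,:,::-1];b=arm.grab_frame('scene')[120:330,180:440,::-1]
cv2.imwrite('pics/w6.png',np.hstack([cv2.resize(a,(400,300)),cv2.resize(b,(371,300))]))
E
```

```text
13.65 [ 0.48411733 -0.29542478  0.16799378] 0.08004179419944317 [ 0.2 -0.2 -0.7]
```

View pics/w6.png

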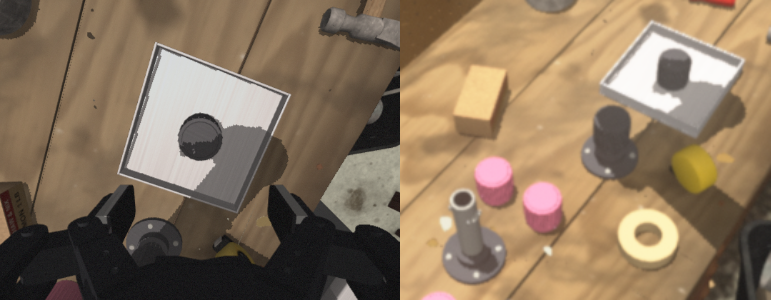

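The cap stands upright in mid-tray (left half, around (201,136)). The tall pipe is bare, the short cap is untouched, and the gripper is clear of everything.

```bash
python3 -c "
from station import arm
print(arm.hand_in())"
```

```text
the job is handed in; nothing more can be done
None
```

The taller pipe's cap was turned 88° anticlockwise, lifted off and stood open end down near the middle of the tray; the shorter pipe's cap was left alone, and I handed the job in at about 14 s (no verdict was returned).

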